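Pulse the spice mill: lock its collar, fit the bayonet lid and hold it half-way

ROBOT

A 6-joint arm with a two-finger parallel gripper is mounted at the origin on the work surface. World frame = base frame: x ahead of the robot, y to its left, z up, the work surface at z = 0. Lengths are in mm, angles in rad, forces in N, time in s.
With the tool pointing down it reaches from about 250 to 850 mm from the base axis. Payload 12.5 kg.
Tool frame: the origin (TCP) lies midway between the tips of the shut fingers; the grasp point (between the pads) lies 19 mm behind it (r.pinch_z is the distance from the TCP to the grasp point, in mm); z points along the fingers, y is the direction in which the jaws open and shut (so a half turn about z gives the same grasp; the last joint's range is limited). The gripper opens to 93 mm and grips with 3 to 60 N. Pads are 15 mm wide; open, the fingers measure 128 mm over their backs; the gripper's body (75 mm by 188 mm) begins 65 mm behind the grasp point.
Start: joints at [1.243, 0.351, 1.652, -0, 1.139, -0.085], TCP at [132.2, 533.861, 218.633] pointing down, gripper open.
Joint ranges: [-2.75, 2.75], [-0.79, 2.1], [0.01, 2.65], [-1.57, 4.71], [0.07, 3.14], [-2.87, 2.87]. Speed limits (rad/s): [2.22, 2.22, 2.79, 3.14, 3.14, 3.14].

INTERFACE

Orientations are given as a rotation vector (axis times angle).
In Python, from rig import r, imaging gives the robot as it stands.
- The arm moves only by the tool move_arm, never from a script. Its arguments are lists of equal length, an entry for each row: "translation": the shift along the tool's x, y, z in cm, a list of three; "delta_rot": the turn, a rotation vector about the tool's x, y, z in rad, a list of three; "grip": the closure, from -1 (fully open) to 1 (shut). A call has 1 to 20 rows; each row shifts and turns the pose as measured when the row begins, along the tool's axes as they then stand; what a row does not reach is not made up. A row lasts 1/10 s, in which the tool goes at most 50 mm and 8.59 degrees, less where a joint would pass 70% of its speed; a pose out of reach is approached as far as the arm can. A call with a gripper value outside its range is refused whole. The fingers move at their own pace and stop on an object; "force" is the grip in N (left out, the last holds). Time passes only in rows, so rows that do not move let the fingers close. It gives the time, the measured TCP pose, the force and the opening at its end, in the units of the state.
- r.sense(): the state, without advancing time (a new reading comes with each control period).
- imaging.grab_frame(name): name is "scene" or "top" or "wrist"; returns a dict with "frame" (480x640x3 uint8, blue, green, red), "fx", "fy", "cx", "cy" (pixels), "xyz" and "attitude" of the camera in the world. Camera axes: x right, y down, z forward; pixel columns grow to the right and rows downward; lengths in mm; the calibration is good to about 2 mm. The wrist camera is an equidistant fisheye: a pixel r from the principal point sees the ray r / f radians off the axis. A picture is of the moment at which its call begins. There is no depth.
- r.job_done(): hands the job in, once; it reports no verdict.
The state is a dict: "time_s": time; "joint_positions": joint angles; "qd": joint speeds; "tau": joint torques, N m; "tcp_pos": TCP position; "eef_rot": TCP orientation; "contact_force": force on the tool from outside, world axes, zero at the start; "moment": the same for the moment, N m; "opening": finger opening in mm.
Only numpy, scipy, OpenCV 4.12 (cv2) and the standard library are available. Lean on these libraries where they do the work, as an engineer would, in place of code of your own. Each camera call takes 0.05 s, during which the arm holds its last target.

TASK

Get the spice mill ready and hold it on pulse: first turn the mill's lock collar clockwise by its upright post until its tab is home beside the fixed horn. Then set the lid with the bar grip squarely into the mill's mouth, its two lugs down through the two notches, and twist it clockwise against the spring to the half-way pips, never on to the lock click. Finish still gripping the lid and holding it at the half-way pips (let go and it springs back), with the other things on the counter left where they are.

Things in the scene. Friction and masses are not known exactly. Their poses are not given: they have to be found in the camera images.
- mill: Spice mill, fixed to the counter: round grey motor base 156 mm across, 50 mm tall, then a metal chamber 123 mm across whose rim is 125 mm above the counter. Its mouth is a 91 mm hole in a flat black rim ring with two notches at the mill's own +x and -x. Origin: on its axis, at the counter; z up.
- mill_seat (a point): Point on the mill's axis, level with the ledge (110 mm above the counter) on which the lid's lugs rest; axes as the mill's. Below the ledge the bore is 87 mm across. Above it the lugs turn in a channel 9 mm high under the black rim ring, only clockwise seen from above.
- entry_notch (a point): Middle of one entry notch, at the rim's top (125 mm above the counter), 51.5 mm from the axis at the mill's +x. The notch is about 27 mm wide and reaches out to 57 mm from the axis; the other is opposite, at -x.
- halfway_mark (a point): Top of a round white half-way pip on the black rim ring, 52.5 mm from the mill's axis, 128 mm above the counter, 0.6 rad (34 deg) clockwise of the notch at the mill's +x; a second pip is opposite. At pulse the lid's bar, seen from above, points at both pips.
- lock_bars (a point): Pair of short white bars on the black rim ring, 1.2 rad (69 deg) clockwise of the notch at the mill's +x (a second pair is opposite): the locked position. A low rounded bump on the ledge makes the lock click when the lid has turned about 1 rad from the notches; do not go that far.
- collar (a joint): Lock collar: a captive steel ring round the foot of the mill's chamber, turning about the mill's axis, in rad, growing clockwise seen from above. Starts unlocked at 0 to 0.3; fully locked is its stop at 1.0 (counts as locked above 0.9). It is stiff (friction 0.2 N m, about 2 N at the post) and stays where it is left.
- collar_post (a point): The collar's upright black round post, 18 mm diameter, standing on a flat tab 95 mm from the mill's axis, from 67 to 118 mm above the counter. The point is on the post's axis, 100 mm above the counter; it moves with the collar.
- collar_locked_mark (a point): Where the collar_post point is when the collar is fully locked: beside a fixed grey horn (up to 60 mm above the counter, below the fingers if the post is held by its upper part), 95 mm from the mill's axis and 100 mm above the counter.
- pulse_ring (a joint): Spring-returned ring in the mill's channel with two white paddles that the lid's lugs push; rad, clockwise seen from above. 0 at rest; reads about 0.13 less than the lid's turn from the notches (0.47 at the pips). Holding band 0.32 to 0.62; beyond 0.88 the lid has clicked. Spring 0.05 N m at 0, 0.10 N m half-way; it turns the lid back when let go.
- lid: The mill's lid, loose, 120 to 210 g: grey disc 83 mm across, underside at z 0 tapered to 74 mm, disc top at z 28 mm; a black bar grip across the top along its own x. Origin: on the axis, at the underside; z up; a half turn makes no difference. Starts upright on the counter. Seated, its origin is 100 mm above the counter on the mill's axis; for entry its x lies along the mill's x.
- lid_bar (a point): Point to grip on the lid's bar: on the lid's axis, 50 mm above its underside. The bar is 64 mm long (along the lid's x), 18 mm wide, from z 28 to 60 mm.
- lid_lug (a point): Middle of one of the lid's two square lugs, 46 mm from the axis at its +x (the other is at -x), z 13 mm. Lugs are 16 mm wide, 6 mm thick, and reach 54 mm from the axis.
- storage_lid: Bystander: flat round steel lid, 90 mm across, with a small round knob and no lugs, 30 mm tall. Not the mill's lid. Origin under its centre.
- plate: Bystander: white plate, 200 mm across, 18 mm tall. Origin under its centre.
- bowl: Bystander: small steel bowl, 110 mm across, 45 mm tall. Origin under its centre.
- spoon: Bystander: steel spoon, 180 mm long, lying flat along its own x.
- sauce_bottle: Bystander: white squeeze bottle with a pointed nozzle, 62 mm across, 195 mm tall. Origin under its centre.
- jug: Bystander: clear jug with a handle, 110 mm across, 130 mm tall. Origin under its centre.
Things that resemble listed ones, but are neither listed nor needed, are in the scene too. Leave any yellow look-alike of the lid alone.

How it is judged (in metres and radians):
On the way, in this order (a step that is already met when the one before it is completed fails the run):
1. the collar is turned home to its locked mark, the lid not yet in the mill (value of joint collar above 0.9 rad and horizontal distance between lid and mill above 0.02 m), for 0.1 s.
2. the lid is seated on the mill's ledge, its lugs down through the notches, with the collar locked (horizontal distance between lid and mill below 0.005 m and z of lid in the frame of mill between 0.096 and 0.1035 m and angle between lid's own z axis and vertical below 0.1 rad and value of joint collar above 0.9 rad), for 0.1 s.
At the end, for the whole second after the job is handed in: The collar is locked (above 0.9 rad). The lid sits on the ledge (centred within 5 mm, no more than 3.5 mm above its seat, upright within 0.1 rad), still gripped by the fingers (more than 1 N) and held still with the pulse ring between 0.32 and 0.62 rad, that is within 0.15 rad of the half-way pips (all of step 2 and value of joint pulse_ring between 0.32 and 0.62 rad and contact force between the fingers and lid above 1 N and angular speed of lid below 0.2 rad/s); the arm keeps its last pose, push and grip.
It fails at once if the lid is turned on to the lock click (value of joint pulse_ring above 0.88 rad).
It fails at once if a bystander is pushed more than 30 mm from its place (distance of any of storage_lid, plate, bowl, spoon, sauce_bottle, jug from where it was at the start of the episode above 0.03 m).
It also fails if it takes over 64 s, if anything falls off the work surface, if the arm or the gripper's body presses on something with over 40 N, if the wrist force passes 120 N, or if a joint passes its speed limit or range.

## Working session

There is one attempt and no reset: what is moved stays moved. The work goes in short steps, Python scripts to look and compute and a tool call to move; the robot and the scene stay as the last step left them, time stands still between calls to the robot, and variables do not carry over. Pictures are saved under pics/ and viewed, and the job is handed in when it is done.

Besides the shell and the picture viewer there is one more tool, called in YAML: its name, and indented under it one key for each argument. move_arm: Moves the arm, as the interface text tells. Its arguments: {"type":"object","properties":{"translation":{"type":"array","items":{"type":"array","items":{"type":"number"}}},"delta_rot":{"type":"array","items":{"type":"array","items":{"type":"number"}}},"grip":{"type":"array","items":{"type":"number"}},"force":{"type":"number"}},"required":["translation","delta_rot","grip"]}

```bash
ls; mkdir -p pics; python3 - <<'E'
from rig import r, imaging
import cv2
print(r.sense(), r.pinch_z)
for n in ["scene","top","wrist"]:
    d=imaging.grab_frame(n); cv2.imwrite(f"pics/{n}0.png",d["frame"])
    print(n,{k:v for k,v in d.items() if k!="frame"})
E
```

```text
pics
{'time_s': 0.0, 'joint_positions': array([ 1.24337099e+00,  3.51256461e-01,  1.65238269e+00, -2.95349375e-05,
        1.13913698e+00, -8.46055446e-02]), 'qd': array([-1.62426733e-04,  4.08487671e-04, -8.07812510e-04,  1.19576830e-03,
        1.31523049e-03, -9.56296467e-06]), 'tau': array([ 4.07694706e-04, -4.97316778e+01, -2.85260743e+01,  6.99634384e-02,
        2.56105367e-02, -8.67741983e-05]), 'tcp_pos': array([132.11912148, 533.54891668, 218.10610037]), 'eef_rot': array([-3.80438592e-01, -3.11825455e+00,  1.82817250e-03]), 'contact_force': array([ 0.64530011, -0.134406  ,  0.01599233]), 'moment': array([ 0.01971828, -0.04526352,  0.00394182]), 'opening': 93.11221918094991} 18.8
scene {'fx': 621.9301896059893, 'fy': 621.9301896059893, 'cx': 317.543538976372, 'cy': 245.0649597688946, 'xyz': array([1256.50458789, -240.49930097, 1110.60655226]), 'attitude': array([-2.05146626, -1.53247799,  0.50246681])}
top {'fx': 482.00632152092334, 'fy': 482.00632152092334, 'cx': 313.697352650755, 'cy': 237.69797553758463, 'xyz': array([ 318.21208028,   -6.74372892, 1235.54483067]), 'attitude': array([-2.24770971,  1.96020593, -0.20782721])}
wrist {'fx': 371.64829954431775, 'fy': 371.64829954431775, 'cx': 326.52782476772916, 'cy': 247.2019171288194, 'xyz': array([ 50.18197528, 554.7104527 , 384.34842606]), 'attitude': array([2.27425761, 1.78036458, 0.27194731])}
```

View pics/scene0.png

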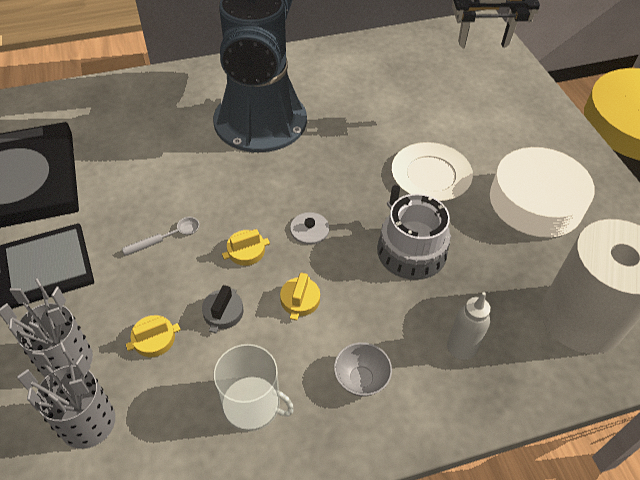

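View pics/top0.png

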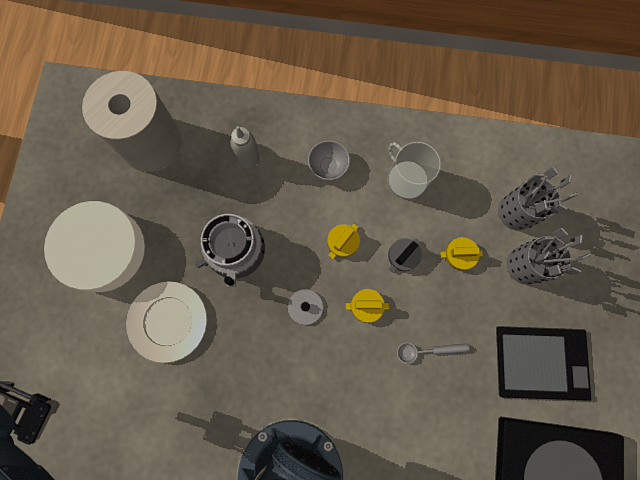

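View pics/wrist0.png

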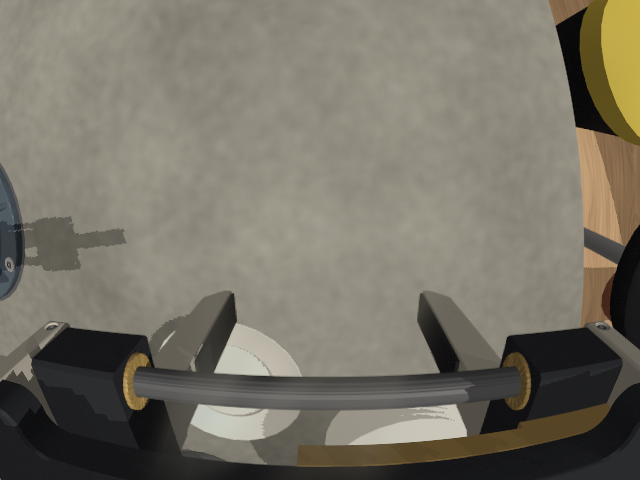

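Candidates for the lid: the grey disc with a black bar (scene 222,306; top 405,254), the yellow look-alikes (top 343,241; 463,254; 368,306), and the steel storage lid with a round knob (top 306,307). By the description it's the grey disc with the black bar. I'll check it in a close crop, along with the mill.

```bash
python3 - <<'E'
import cv2, numpy as np
t=cv2.imread("pics/top0.png"); s=cv2.imread("pics/scene0.png")
a=cv2.resize(t[200:300,185:285],(400,400),interpolation=cv2.INTER_CUBIC)
b=cv2.resize(t[215:290,370:445],(400,400),interpolation=cv2.INTER_CUBIC)
c=cv2.resize(s[180:280,365:465],(400,400),interpolation=cv2.INTER_CUBIC)
e=cv2.resize(s[270:345,185:260],(400,400),interpolation=cv2.INTER_CUBIC)
cv2.imwrite("pics/crop0.png",cv2.resize(np.vstack([np.hstack([a,b]),np.hstack([c,e])]),(600,600)))
E
```

```text
(no output)
```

View pics/crop0.png

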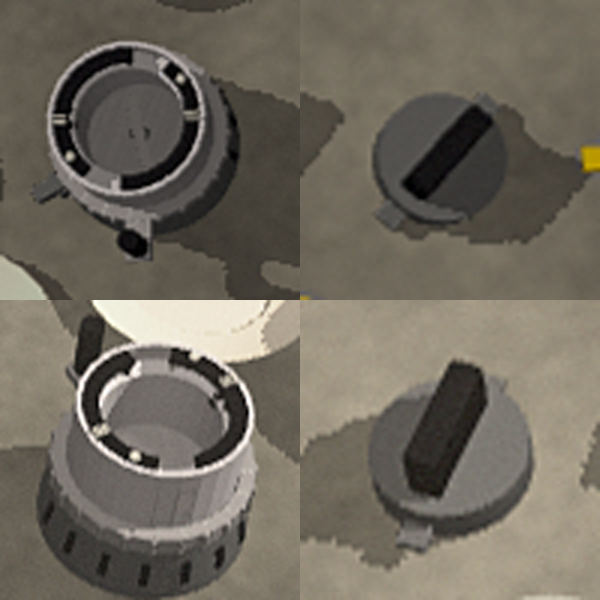

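```bash
cat > h.py <<'E'
import numpy as np, cv2
from scipy.spatial.transform import Rotation as R
CAM={}
def cam(d): return (d["fx"],d["fy"],d["cx"],d["cy"],np.array(d["xyz"]),R.from_rotvec(d["attitude"]))
def ray(c,uv,fish=False):
    fx,fy,cx,cy,t,A=c; x=(uv[0]-cx)/fx;y=(uv[1]-cy)/fy
    if fish:
        th=np.hypot(x,y); v=np.array([np.sin(th)*x/max(th,1e-9),np.sin(th)*y/max(th,1e-9),np.cos(th)])
    else: v=np.array([x,y,1.])
    return t,A.apply(v)
def onz(c,uv,z,fish=False):
    t,v=ray(c,uv,fish); return t+v*(z-t[2])/v[2]
def proj(c,P,fish=False):
    fx,fy,cx,cy,t,A=c; q=A.inv().apply(np.atleast_2d(P)-t)
    if fish:
        r=np.hypot(q[:,0],q[:,1]); th=np.arctan2(r,q[:,2]); s=th/np.maximum(r,1e-9)
        return np.c_[cx+fx*q[:,0]*s,cy+fy*q[:,1]*s]
    return np.c_[cx+fx*q[:,0]/q[:,2],cy+fy*q[:,1]/q[:,2]]
E
python3 - <<'E'
from rig import r, imaging
from h import *
T=cam(imaging.grab_frame("top"));S=cam(imaging.grab_frame("scene"))
tp=lambda x,y,z:onz(T,(185+x/3-.33,200+y/3-.33),z).round(1)
print("rim c",tp(126,118,125)[:2]);
for n,p,z in [("n1",(148,57),125),("n2",(112,183),125),("pip1",(180,78),128),("pip2",(70,157),128),("bar1",(190,117),126),("bar2",(58,119),126),("post",(130,242),118),("horn",(42,192),58)]: print(n,tp(*p,z))
sp=lambda x,y,z:onz(S,(365+x/3-.33,180+y/3-.33),z).round(1)
for n,p,z in [("pipA",(137,456),128),("bars?",(101,430),126),("pipB",(226,380),128)]: print("S",n,sp(*p,z))
# lid: crop b offset (370,215) scale 4
tl=lambda x,y,z:onz(T,(370+(x-300)/4-.4,215+y/4-.4),z).round(1)
print("bar ends",tl(488,112,60),tl(415,190,60),"lugs",tl(484,105,13),tl(390,215,13))
for n,p in [("jug",(408,180)),("bowl",(329,160)),("storage",(306,307)),("yel",(343,241)),("yel2",(463,254)),("yel3",(368,306)),("bottletip",(240,130)),("spoon",(408,353)),("plate",(167,322))]: print(n,onz(T,p,20).round())
E
```

```text
rim c [517.7 221.8]
n1 [568.6 213.  125. ]
n2 [465.5 223.7 125. ]
pip1 [554.6 184.7 128. ]
pip2 [480.7 258.9 128. ]
bar1 [525.2 172.1 126. ]
bar2 [509.5 274.1 126. ]
post [422.7 203.3 118. ]
horn [459.1 293.2  58. ]
S pipA [773.1  96.9 128. ]
S bars? [749.1  83.3 126. ]
S pipB [738.6 170.3 128. ]
bar ends [ 584.8 -234.3   60. ] [ 529.8 -194.2   60. ] lugs [ 599.8 -240.4   13. ] [ 520.  -187.4   13. ]
jug [ 759. -204.   20.]
bowl [786.  10.  20.]
storage [392.  17.  20.]
yel [572. -54.  20.]
yel2 [ 580. -363.   20.]
yel3 [ 416. -136.   20.]
bottletip [838. 259.  20.]
spoon [ 316. -247.   20.]
plate [309. 354.  20.]
```

```bash
cat >> h.py <<'E'
def plan(target=None,yaw=None):
    from rig import r
    s=r.sense(); p=s["tcp_pos"]; A=R.from_rotvec(s["eef_rot"]); M=A.as_matrix()
    cur=np.arctan2(M[1,1],M[0,1])
    print("t",round(s["time_s"],2),"pos",p.round(1),"yaw_y",round(np.degrees(cur),2),"tilt",M[:,2].round(4),"F",s["contact_force"].round(2),"open",round(s["opening"],1))
    if target is not None: print("tool cm",(M.T@(np.array(target)-p)/10).round(3))
    if yaw is not None:
        Rt=R.from_euler('z',np.radians(yaw))*R.from_matrix(np.array([[0,1,0],[1,0,0],[0,0,-1.]])).inv() 
        # tool y at yaw: x = y cross z
        y=np.array([np.cos(np.radians(yaw)),np.sin(np.radians(yaw)),0]); z=np.array([0,0,-1.]); x=np.cross(y,z)
        Mt=np.c_[x,y,z]; print("tool rot",R.from_matrix(M.T@Mt).as_rotvec().round(4))
E
python3 - <<'E'
from h import *
plan((418,203,200),101)
A=R.from_rotvec([2.27425761, 1.78036458, 0.27194731]); print(A.as_matrix().round(3))
E
```

```text
t 0.25 pos [132.2 533.7 218.4] yaw_y 76.09 tilt [-2.e-04 -6.e-04 -1.e+00] F [ 0.1  -0.81  0.21] open 92.8
tool cm [-35.697 -25.227   1.852]
tool rot [-6.000e-04 -2.000e-04 -4.348e-01]
[[ 0.24   0.926  0.291]
 [ 0.971 -0.229 -0.073]
 [-0.001  0.3   -0.954]]
```

move_arm:
  translation:
    - [-3.57,-2.52,0]
    - [-3.57,-2.52,0]
    - [-3.57,-2.52,0]
    - [-3.57,-2.52,0]
    - [-3.57,-2.52,0]
    - [-3.57,-2.52,0]
    - [-3.57,-2.52,0]
    - [-3.57,-2.52,0]
    - [-3.57,-2.52,0]
    - [-3.57,-2.52,0]
    - [0,0,0]
  delta_rot:
    - [0,0,0]
    - [0,0,0]
    - [0,0,0]
    - [0,0,0]
    - [0,0,0]
    - [0,0,0]
    - [0,0,0]
    - [0,0,0]
    - [0,0,0]
    - [0,0,0]
    - [0,0,0]
  grip: [-1,-1,-1,-1,-1,-1,-1,-1,-1,-1,-1]

```text
time_s: 1.35
tcp_pos: [428.0, 191.0, 218.3]
eef_rot: [0.374, 3.117, 0.002]
contact_force: [-0.1, -0.4, 0.6]
opening: 92.7
```

```bash
python3 - <<'E'
from rig import imaging
from h import *
plan((423,203,200),101)
d=imaging.grab_frame("wrist"); cv2.imwrite("pics/w1.png",d["frame"])
np.save("w1.npy",np.r_[d["fx"],d["fy"],d["cx"],d["cy"],d["xyz"],d["attitude"]])
E
```

```text
t 1.35 pos [428.  191.  218.3] yaw_y 76.31 tilt [ 2.1e-03  8.0e-04 -1.0e+00] F [-0.07 -0.37  0.65] open 92.7
tool cm [0.773 1.048 1.828]
tool rot [ 0.0008  0.0021 -0.4309]
```

View pics/w1.png

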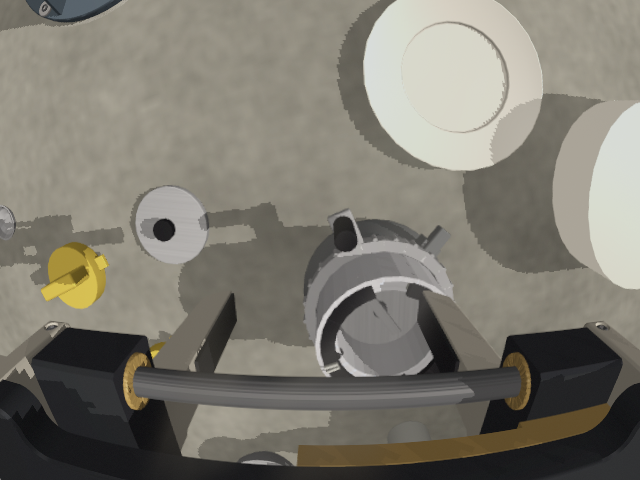

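```bash
python3 - <<'E'
from h import *
v=np.load("w1.npy"); W=(*v[:4],v[4:7],R.from_rotvec(v[7:]))
c=np.array([517.5,222])
for a in (191.2,):
  for z in (118,67): print(proj(W,np.array([*(c+95*np.array([np.cos(np.radians(a)),np.sin(np.radians(a))])),z]),True))
im=cv2.imread("pics/w1.png")
# rim circle projection overlay
for rr,z,col in ((61.5,125,(0,0,255)),(45.5,125,(0,255,0)),(78,0,(255,0,0)),(78,50,(255,0,255))):
  th=np.linspace(0,6.28,300); P=proj(W,np.c_[c[0]+rr*np.cos(th),c[1]+rr*np.sin(th),0*th+z],True)
  for p in P: cv2.circle(im,tuple((p*1).astype(int)),0,col,-1)
cv2.imwrite("pics/w1c.png",cv2.resize(im[180:400,280:480],(600,660),interpolation=cv2.INTER_CUBIC)[:600])
E
```

```text
[[340.80916848 239.54393837]]
[[338.61407537 223.16996078]]
```

View pics/w1c.png

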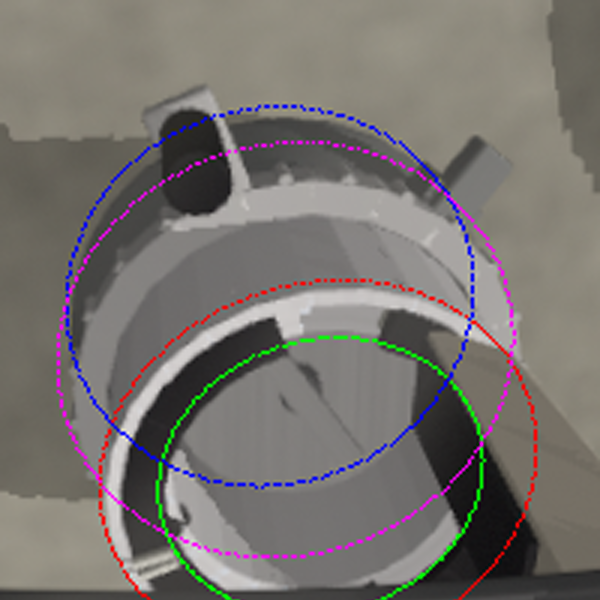

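```bash
python3 - <<'E'
from h import *
v=np.load("w1.npy"); W=(*v[:4],v[4:7],R.from_rotvec(v[7:]))
p=onz(W,(345.8,240.5),118,True); print(p)
c=np.array([520,222.5]); print(np.hypot(*(p[:2]-c)),np.degrees(np.arctan2(*(p[:2]-c)[::-1])))
plan((*p[:2],200),100)
E
```

```text
[425.91842241 207.01203988 118.        ]
95.347890122844 -170.65166283011524
t 1.4 pos [426.6 192.3 218.2] yaw_y 76.34 tilt [ 0.0012  0.0011 -1.    ] F [ 0.21 -0.15  0.  ] open 92.7
tool cm [0.418 1.408 1.817]
tool rot [ 0.0011  0.0012 -0.4129]
```

move_arm:
  translation:
    - [0.42,1.41,0]
    - [0,0,0]
    - [0,0,0]
    - [0,0,0]
    - [0,0,2]
    - [0,0,0]
  delta_rot:
    - [0,0,0]
    - [0,0,-0.14]
    - [0,0,-0.14]
    - [0,0,-0.13]
    - [0,0,0]
    - [0,0,0]
  grip: [-1,-1,-1,-1,-1,-1]

```text
time_s: 2.0
tcp_pos: [420.9, 217.7, 197.9]
eef_rot: [-0.306, 3.126, 0.004]
contact_force: [0.4, -0.3, -0.2]
opening: 93.4
```

```bash
python3 - <<'E'
from rig import imaging
from h import *
plan((425.9,207,83),99.5)
d=imaging.grab_frame("wrist"); cv2.imwrite("pics/w2.png",d["frame"])
W=cam(d)
im=d["frame"].copy()
print(proj(W,np.array([425.9,207,118]),True))
E
```

```text
t 2.0 pos [420.9 217.7 197.9] yaw_y 101.19 tilt [ 3.0e-04  2.8e-03 -1.0e+00] F [ 0.44 -0.32 -0.17] open 93.4
tool cm [-0.27  -1.172 11.49 ]
tool rot [0.0027 0.0008 0.0295]
[[308.94881299 260.26250044]]
```

View pics/w2.png

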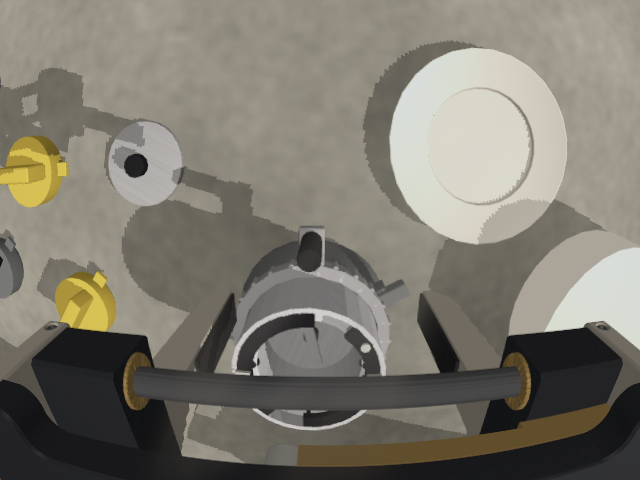

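move_arm:
  translation:
    - [-0.27,-1.15,0]
    - [0,0,0]
    - [0,0,3]
    - [0,0,3]
    - [0,0,2]
    - [0,0,0]
  delta_rot:
    - [0,0,0]
    - [0,0,0.03]
    - [0,0,0]
    - [0,0,0]
    - [0,0,0]
    - [0,0,0]
  grip: [-1,-1,-1,-1,-1,-1]

```text
time_s: 2.65
tcp_pos: [430.0, 208.9, 122.5]
eef_rot: [-0.258, 3.12, 0.009]
contact_force: [0.2, -0.6, 1.1]
opening: 93.2
```

```bash
python3 - <<'E'
from h import *
plan((426,207,83),99.5)
E
```

```text
t 2.65 pos [430.  208.9 122.5] yaw_y 99.46 tilt [ 0.0105  0.0065 -0.9999] F [ 0.22 -0.65  1.07] open 93.2
tool cm [ 0.468 -0.136  3.94 ]
tool rot [ 0.0047  0.0114 -0.0007]
```

move_arm:
  translation:
    - [0.46,-0.13,0]
    - [0,0,2]
    - [0,0,1.9]
    - [0,0,0]
  delta_rot:
    - [0.004,0.011,0]
    - [0,0,0]
    - [0,0,0]
    - [0,0,0]
  grip: [-1,-1,-1,-1]

```text
time_s: 3.05
tcp_pos: [428.1, 207.2, 88.0]
eef_rot: [-0.258, 3.126, 0.003]
contact_force: [-0.5, -0.4, 0.3]
opening: 93.0
```

```bash
python3 - <<'E'
from h import *
plan((426,207,83),99.5)
E
```

```text
t 3.05 pos [428.1 207.2  88. ] yaw_y 99.43 tilt [ 0.0052  0.0021 -1.    ] F [-0.48 -0.38  0.33] open 93.0
tool cm [0.213 0.009 0.499]
tool rot [ 0.0012  0.0055 -0.0013]
```

Now close on the post.

move_arm:
  translation:
    - [0.2,0,0.45]
    - [0,0,0]
    - [0,0,0]
    - [0,0,0]
    - [0,0,0]
    - [0,0,0]
    - [0,0,0]
    - [0,0,0]
  delta_rot:
    - [0.001,0.005,0]
    - [0,0,0]
    - [0,0,0]
    - [0,0,0]
    - [0,0,0]
    - [0,0,0]
    - [0,0,0]
    - [0,0,0]
  grip: [0.5,0.9,1,1,1,1,1,1]
  force: 15

```text
time_s: 3.85
tcp_pos: [428.2, 207.6, 88.2]
eef_rot: [-0.258, 3.125, 0.003]
contact_force: [0.2, -0.1, 0.2]
opening: 33.6
```

```bash
python3 - <<'E'
from h import *
plan((426,207,83),99.5)
E
```

```text
t 3.85 pos [428.2 207.6  88.2] yaw_y 99.43 tilt [ 0.0057  0.0021 -1.    ] F [ 0.16 -0.1   0.2 ] open 33.6
tool cm [ 0.227 -0.027  0.523]
tool rot [ 0.0011  0.006  -0.0012]
```

move_arm:
  translation:
    - [0.2,0,0.3]
    - [0.1,0,0.2]
    - [0,0,0]
    - [0,0,0]
    - [0,0,0]
    - [0,0,0]
  delta_rot:
    - [0,0.004,0]
    - [0,0,0]
    - [0,0,0]
    - [0,0,0]
    - [0,0,0]
    - [0,0,0]
  grip: [1,1,1,1,1,1]

```text
time_s: 4.45
tcp_pos: [425.2, 207.1, 83.1]
eef_rot: [-0.258, 3.129, 0.002]
contact_force: [-0.3, -0.4, 2.7]
opening: 17.6
```

```bash
python3 - <<'E'
from h import *
plan((426,207,83),99.5)
E
```

```text
t 4.45 pos [425.2 207.1  83.1] yaw_y 99.43 tilt [ 0.0021  0.0014 -1.    ] F [-0.29 -0.41  2.69] open 17.6
tool cm [-0.074 -0.022  0.01 ]
tool rot [ 0.001   0.0023 -0.0012]
```

move_arm:
  translation:
    - [-0.05,0.95,0]
    - [-0.05,0.95,0]
    - [-0.05,0.95,0]
    - [-0.05,0.95,0]
    - [0,0,0]
  delta_rot:
    - [0,0,0.1]
    - [0,0,0.1]
    - [0,0,0.1]
    - [0,0,0.1]
    - [0,0,0]
  grip: [1,1,1,1,1]

```text
time_s: 4.95
tcp_pos: [426.9, 245.8, 83.1]
eef_rot: [0.39, 3.115, 0.002]
contact_force: [0.9, 2.7, 2.3]
opening: 17.8
```

```bash
cat >> h.py <<'E'
def post(c=(520,222.5)):
    from rig import r
    s=r.sense(); d=s["tcp_pos"][:2]-np.array(c); print("post r",np.hypot(*d).round(1),"ang",np.degrees(np.arctan2(d[1],d[0]))%360,"M",s["moment"].round(2))
E
python3 - <<'E'
from h import *
plan(); post()
E
```

```text
t 4.95 pos [426.9 245.8  83.1] yaw_y 75.72 tilt [ 2.5e-03  9.0e-04 -1.0e+00] F [0.92 2.75 2.25] open 17.8
post r 95.9 ang 165.94897737981415 M [ 0.46 -0.08  0.09]
```

move_arm:
  translation:
    - [-0.05,0.95,0]
    - [-0.05,0.95,0]
    - [0,0,0]
  delta_rot:
    - [0,0,0.1]
    - [0,0,0.1]
    - [0,0,0]
  grip: [1,1,1]

```text
time_s: 5.25
tcp_pos: [433.3, 263.5, 83.1]
eef_rot: [0.694, 3.062, 0.002]
contact_force: [0.8, 3.0, 2.5]
opening: 17.3
```

```bash
python3 - <<'E'
from h import *
plan(); post()
E
```

```text
t 5.25 pos [433.3 263.5  83.1] yaw_y 64.47 tilt [ 2.3e-03  8.0e-04 -1.0e+00] F [0.77 2.95 2.52] open 17.3
post r 95.9 ang 154.71159740792916 M [ 0.44 -0.09  0.09]
```

move_arm:
  translation:
    - [-0.03,0.6,0]
    - [-0.03,0.6,0]
    - [0,0,0]
  delta_rot:
    - [0,0,0.06]
    - [0,0,0.06]
    - [0,0,0]
  grip: [1,1,1]

```text
time_s: 5.55
tcp_pos: [438.3, 272.9, 83.2]
eef_rot: [0.86, 3.021, 0.001]
contact_force: [0.5, 4.7, 3.5]
opening: 17.5
```

```bash
python3 - <<'E'
from h import *
plan(); post()
E
```

```text
t 5.55 pos [438.3 272.9  83.2] yaw_y 58.24 tilt [ 7.e-04  6.e-04 -1.e+00] F [0.49 4.69 3.53] open 17.5
post r 95.9 ang 148.34137447611403 M [0.58 0.04 0.04]
```

move_arm:
  translation:
    - [-0.03,0.6,0]
    - [-0.03,0.6,0]
    - [0,0,0]
  delta_rot:
    - [0,0,0.06]
    - [0,0,0.06]
    - [0,0,0]
  grip: [1,1,1]

```text
time_s: 5.85
tcp_pos: [443.6, 280.3, 83.1]
eef_rot: [-1.022, -2.969, 0.004]
contact_force: [-0.3, 2.9, 3.8]
opening: 17.6
```

```bash
python3 - <<'E'
from h import *
plan(); post()
E
```

```text
t 5.85 pos [443.6 280.3  83.1] yaw_y 52.02 tilt [-0.0028 -0.0015 -1.    ] F [-0.34  2.86  3.82] open 17.6
post r 95.8 ang 142.86068393171576 M [ 0.41 -0.07  0.02]
```

move_arm:
  translation:
    - [-0.03,0.6,0]
    - [-0.03,0.6,0]
    - [0,0,0]
  delta_rot:
    - [0,0,0.06]
    - [0,0,0.06]
    - [0,0,0]
  grip: [1,1,1]

```text
time_s: 6.15
tcp_pos: [443.7, 279.5, 81.9]
eef_rot: [-1.174, -2.898, 0.042]
contact_force: [-2.5, 4.6, 4.9]
opening: 17.9
```

```bash
python3 - <<'E'
from h import *
plan(); post()
E
```

```text
t 6.15 pos [443.7 279.5  81.9] yaw_y 45.88 tilt [-0.0233 -0.0193 -0.9995] F [-2.51  4.63  4.86] open 17.9
post r 95.3 ang 143.24413278030605 M [ 1.1   0.03 -0.08]
```

move_arm:
  translation:
    - [0,0.5,0]
    - [0,0.5,0]
  delta_rot:
    - [0,0,0]
    - [0,0,0]
  grip: [1,1]

```text
time_s: 6.35
tcp_pos: [443.7, 280.4, 81.0]
eef_rot: [-1.154, -2.893, 0.068]
contact_force: [-19.1, -22.6, 19.4]
opening: 19.2
```

```bash
python3 - <<'E'
from h import *
plan(yaw=46); post()
from rig import imaging
for n in ("top","scene"):
    d=imaging.grab_frame(n); cv2.imwrite(f"pics/{n}1.png",d["frame"])
t=cv2.imread("pics/top1.png")[190:310,165:285]; s=cv2.imread("pics/scene1.png")[130:290,350:510]
cv2.imwrite("pics/c1.png",np.hstack([cv2.resize(t,(400,400)),cv2.resize(s,(400,400))]))
E
```

```text
t 6.35 pos [443.7 280.4  81. ] yaw_y 46.51 tilt [-0.04   -0.031  -0.9987] F [-19.13 -22.61  19.41] open 19.2
tool rot [-0.0501 -0.0075  0.0087]
post r 95.8 ang 142.840608641674 M [-3.51  3.11  0.05]
```

View pics/c1.png

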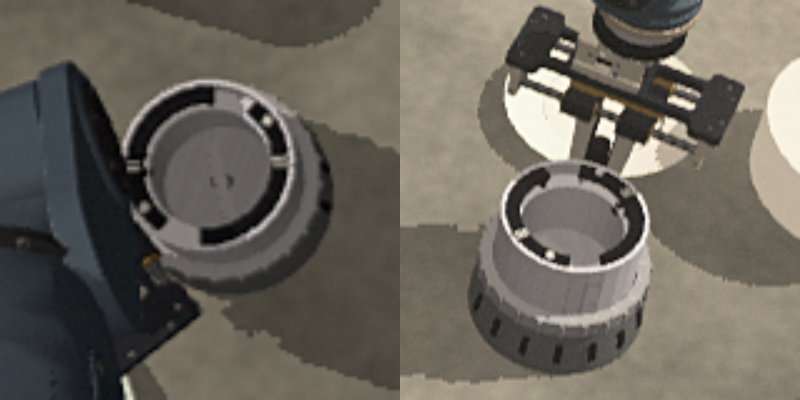

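At the stop: 30 N of pushback with the post at 143°. Release and lift.

move_arm:
  translation:
    - [0,-0.1,0]
    - [0,0,0]
    - [0,0,0]
    - [0,0,0]
  delta_rot:
    - [0,0,0]
    - [0,0,0]
    - [-0.02,0,0]
    - [-0.02,0,0]
  grip: [0.4,0,-0.3,-0.3]

```text
time_s: 6.85
tcp_pos: [441.8, 277.0, 80.1]
eef_rot: [-1.142, -2.914, 0.01]
contact_force: [0.6, -0.3, -0.6]
opening: 46.6
```

move_arm:
  translation:
    - [0,0,-2]
    - [0,0,-4]
    - [0,0,-4]
    - [0,0,-4]
    - [0,0,0]
  delta_rot:
    - [0,0,0]
    - [0,0,0]
    - [0,0,0]
    - [0,0,0]
    - [0,0,0]
  grip: [-0.5,-0.5,-1,-1,-1]

```text
time_s: 7.35
tcp_pos: [442.6, 276.1, 223.5]
eef_rot: [-1.134, -2.917, 0.004]
contact_force: [0.2, 0.4, 0.5]
opening: 86.2
```

```bash
python3 - <<'E'
from rig import imaging
from h import *
plan((450,230,260),76); 
d=imaging.grab_frame("wrist"); cv2.imwrite("pics/w3.png",d["frame"]); W=cam(d)
np.save("w3.npy",np.r_[d["fx"],d["fy"],d["cx"],d["cy"],d["xyz"],d["attitude"]])
a=np.radians(np.array([189.3,142.9])); print(proj(W,np.c_[520+95*np.cos(a),222.5+95*np.sin(a),[118,118]],True))
E
```

```text
t 7.35 pos [442.6 276.1 223.5] yaw_y 47.53 tilt [-0.0121  0.0017 -0.9999] F [0.17 0.36 0.5 ] open 86.2
tool cm [-3.626 -2.928 -3.662]
tool rot [-0.0042 -0.0116 -0.497 ]
[[250.61826074 288.24332528]
 [332.13248041 246.03530626]]
```

View pics/w3.png

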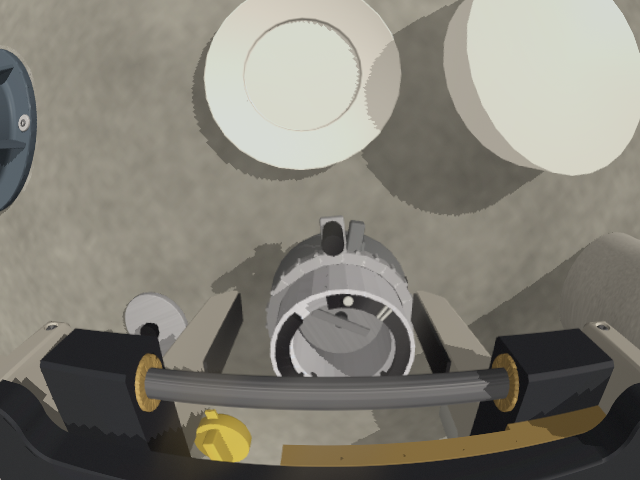

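```bash
python3 - <<'E'
from h import *
plan((540,217,270))
E
```

```text
t 7.4 pos [441.6 275.6 221. ] yaw_y 47.52 tilt [-1.520e-02  1.000e-04 -9.999e-01] F [0.33 0.01 0.1 ] open 89.9
tool cm [-11.159   2.275  -5.051]
```

move_arm:
  translation:
    - [-2.8,0.57,-1.2]
    - [-2.8,0.57,-1.2]
    - [-2.8,0.57,-1.2]
    - [-2.8,0.57,-1.2]
    - [0,0,0]
    - [0,0,0]
    - [0,0,0]
    - [0,0,0]
    - [0,0,0]
  delta_rot:
    - [0,0,0]
    - [0,0,0]
    - [0,0,0]
    - [0,-0.012,0]
    - [0,0,-0.12]
    - [0,0,-0.12]
    - [0,0,-0.12]
    - [0,0,-0.12]
    - [0,0,0]
  grip: [-1,-1,-1,-1,-1,-1,-1,-1,-1]

```text
time_s: 8.3
tcp_pos: [540.7, 212.4, 253.9]
eef_rot: [-0.369, -3.102, 0.018]
contact_force: [-0.1, -0.5, 0.1]
opening: 92.9
```

```bash
python3 - <<'E'
from rig import imaging
from h import *
plan((540,217,270),76)
d=imaging.grab_frame("wrist"); cv2.imwrite("pics/w4.png",d["frame"])
np.save("w4.npy",np.r_[d["fx"],d["fy"],d["cx"],d["cy"],d["xyz"],d["attitude"]])
plan()
E
```

```text
t 8.3 pos [540.7 212.4 253.9] yaw_y 76.45 tilt [-0.0185 -0.0095 -0.9998] F [-0.07 -0.47  0.08] open 92.9
tool cm [ 0.198  0.408 -1.61 ]
tool rot [-0.0137 -0.0157  0.0078]
t 8.35 pos [540.6 212.4 253.9] yaw_y 76.23 tilt [-0.0188 -0.0096 -0.9998] F [ 0.27 -0.34 -0.97] open 92.9
```

View pics/w4.png

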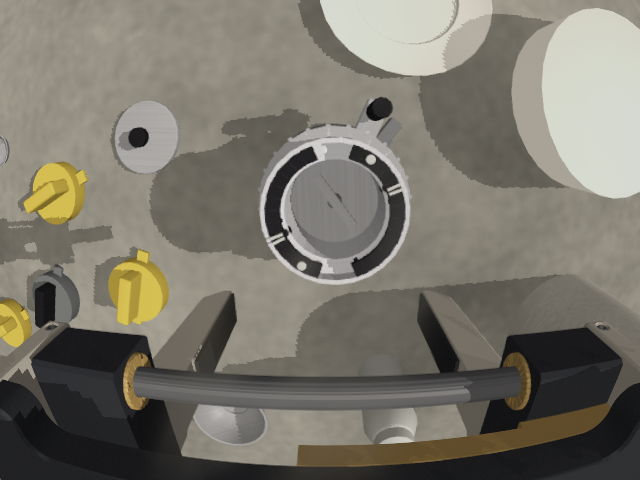

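```bash
python3 - <<'E'
from h import *
im=cv2.imread("pics/w4.png")
cv2.imwrite("pics/w4c.png",cv2.resize(im[125:295,250:420],(595,595),interpolation=cv2.INTER_CUBIC))
E
```

```text
(no output)
```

View pics/w4c.png

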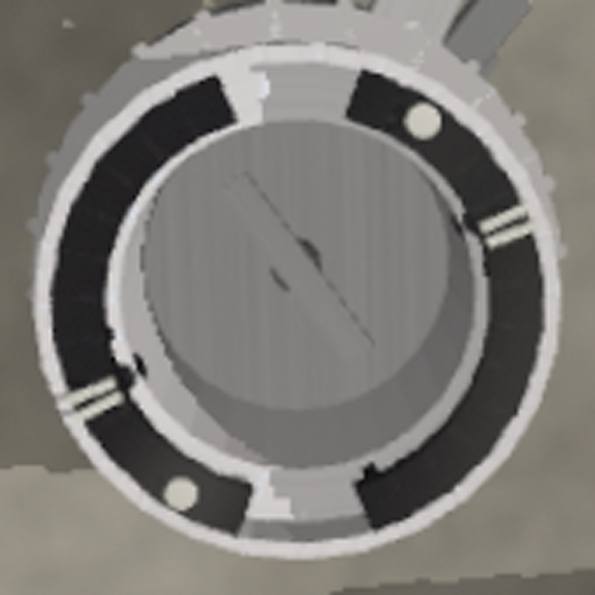

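```bash
cat > fit.py <<'E'
from h import *
from scipy.optimize import least_squares
v=np.load("w4.npy"); W=(*v[:4],v[4:7],R.from_rotvec(v[7:]))
obs=[];mod=[]
def add(x,y,P): obs.append((250+(x+.5)/3.5-.5,125+(y+.5)/3.5-.5)); mod.append(P)
pol=lambda r,a,z:(r*np.cos(a),r*np.sin(a),z)
add(181,493,pol(52.5,-.6,128));add(424,121,pol(52.5,np.pi-.6,128))
add(92,399,pol(52.5,-1.2,126));add(506,228,pol(52.5,np.pi-1.2,126))
# yaw mill +x taken as world +x side (image bottom); edges midpoints of the notch
# notch centers along inner & outer
def mid(a,b,r,ang,z=125): add((a[0]+b[0])/2,(a[1]+b[1])/2,pol(r,ang,z))
obs_=np.array(obs);mod_=np.array(mod)
def res(q):
    c,s=np.cos(q[2]),np.sin(q[2]); P=mod_@np.array([[c,s,0],[-s,c,0],[0,0,1]])+[q[0],q[1],0]
    return (proj(W,P,True)-obs_).ravel()
f=least_squares(res,[520,222,-.2]); print(f.x,res(f.x).reshape(-1,2).round(2))
q=f.x
c,s=np.cos(q[2]),np.sin(q[2])
im=cv2.imread("pics/w4.png"); big=cv2.resize(im[125:295,250:420],(595,595),interpolation=cv2.INTER_CUBIC)
th=np.linspace(0,2*np.pi,500)
def draw(P,col):
    P=np.asarray(P)@np.array([[c,s,0],[-s,c,0],[0,0,1]])+[q[0],q[1],0]
    for p in proj(W,P,True): cv2.circle(big,tuple(np.round(((p-[250,125])+.5)*3.5-.5).astype(int)),0,col,-1)
draw(np.c_[61.5*np.cos(th),61.5*np.sin(th),0*th+125],(0,0,255))
draw(np.c_[45.5*np.cos(th),45.5*np.sin(th),0*th+125],(0,255,0))
for sg in (1,-1):
  for e in (13.5,-13.5): draw([(sg*x,e,125) for x in np.linspace(43,58,40)],(255,255,0))
cv2.imwrite("pics/w4f.png",big)
for z in (124,125,126,127,128):
    m=(onz(W,obs_[0],z,True)+onz(W,obs_[1],z,True))/2; print(z,m.round(2), np.hypot(*(onz(W,obs_[0],z,True)-onz(W,obs_[1],z,True))[:2]))
E
python3 fit.py
```

```text
[ 5.20227560e+02  2.22884051e+02 -2.01866554e-01] [[-0.58  0.63]
 [-0.15  0.34]
 [ 0.38 -0.37]
 [ 0.34 -0.57]]
124 [520.69 223.13 124.  ] 105.97268714530607
125 [520.49 223.16 125.  ] 105.61635765615947
126 [520.29 223.2  126.  ] 105.26002816701289
127 [520.09 223.24 127.  ] 104.90369867786632
128 [519.89 223.28 128.  ] 104.5473691887197
```

View pics/w4f.png

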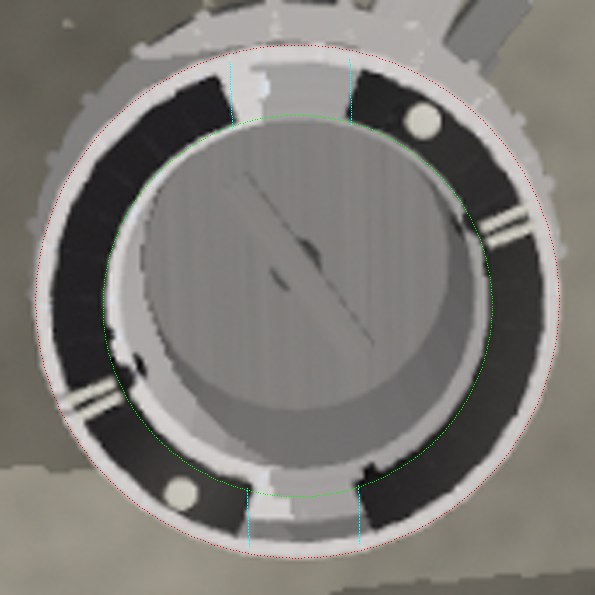

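```bash
python3 - <<'E'
from h import *
plan((570,-222,200),54)
E
```

```text
t 8.35 pos [540.6 212.4 253.9] yaw_y 76.23 tilt [-0.0188 -0.0096 -0.9998] F [ 0.27 -0.34 -0.97] open 92.9
tool cm [-13.294 -41.416   5.749]
tool rot [-0.0167 -0.0131  0.3878]
```

move_arm:
  translation:
    - [-1.25,-3.9,0]
    - [-1.25,-3.9,0]
    - [-1.25,-3.9,0]
    - [-1.25,-3.9,0]
    - [-1.25,-3.9,0]
    - [-1.25,-3.9,0]
    - [-1.25,-3.9,0]
    - [-1.25,-3.9,0.5]
    - [-1.25,-3.9,1]
    - [-1.25,-3.9,1]
    - [0,0,1]
    - [0,0,1]
    - [0,0,0.5]
    - [0,0,0]
  delta_rot:
    - [0,0,0]
    - [0,0,0]
    - [0,0,0]
    - [0,0,0]
    - [0,0,0]
    - [0,0,0]
    - [0,0,0]
    - [0,0,0]
    - [0,0,0]
    - [-0.015,-0.013,0]
    - [0,0,0.12]
    - [0,0,0.12]
    - [0,0,0.12]
    - [0,0,0]
  grip: [-1,-1,-1,-1,-1,-1,-1,-1,-1,-1,-1,-1,-1,-1]

```text
time_s: 9.75
tcp_pos: [559.1, -212.7, 193.5]
eef_rot: [-1.017, -2.963, -0.004]
contact_force: [0.2, 0.7, -0.4]
opening: 92.9
```

```bash
python3 - <<'E'
from rig import imaging
from h import *
plan((570,-222,200),54)
d=imaging.grab_frame("wrist"); cv2.imwrite("pics/w5.png",d["frame"])
np.save("w5.npy",np.r_[d["fx"],d["fy"],d["cx"],d["cy"],d["xyz"],d["attitude"]])
plan()
E
```

```text
t 9.75 pos [ 559.1 -212.7  193.5] yaw_y 52.1 tilt [-0.0079  0.0054 -1.    ] F [ 0.2   0.67 -0.42] open 92.9
tool cm [-1.419 -0.064 -0.659]
tool rot [-0.0004 -0.0095 -0.0332]
t 9.8 pos [ 559.2 -212.8  193.9] yaw_y 52.35 tilt [-0.0076  0.0052 -1.    ] F [-0.31  0.21  0.93] open 93.0
```

View pics/w5.png

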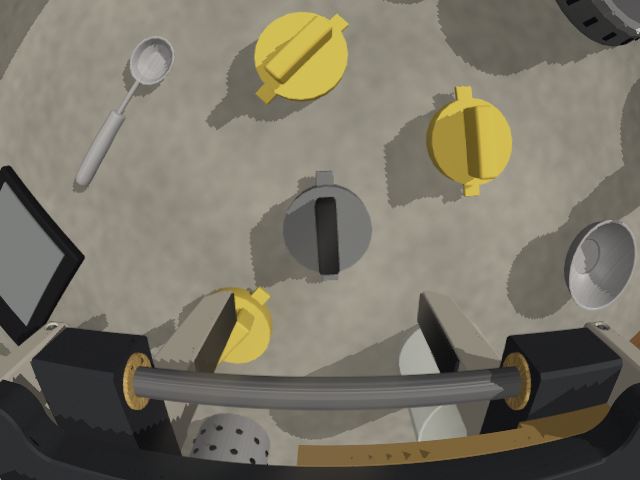

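```bash
python3 - <<'E'
from h import *
im=cv2.imread("pics/w5.png")
cv2.imwrite("pics/w5c.png",cv2.resize(im[165:285,267:387],(600,600),interpolation=cv2.INTER_CUBIC))
E
```

```text
(no output)
```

View pics/w5c.png

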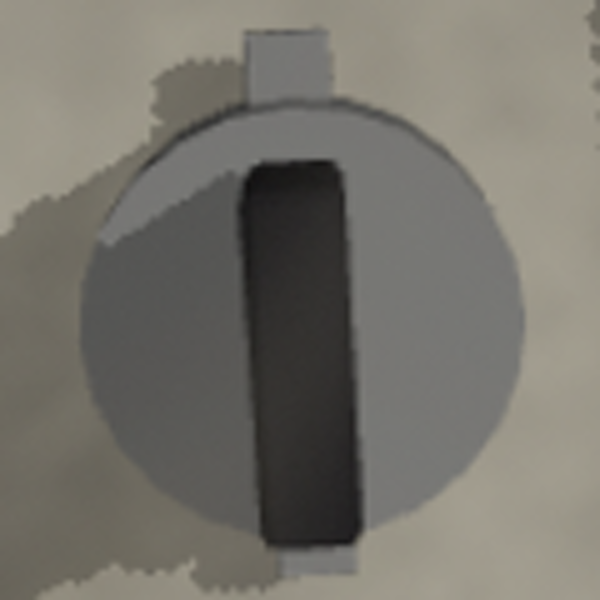

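```bash
cat > fitl.py <<'E'
from h import *
from scipy.optimize import least_squares
v=np.load("w5.npy"); W=(*v[:4],v[4:7],R.from_rotvec(v[7:]))
obs=[];mod=[]
def add(x,y,P): obs.append((267+(x+.5)/5-.5,165+(y+.5)/5-.5)); mod.append(P)
add(247,30,(54,8,10));add(328,30,(54,-8,10));add(285,575,(-54,8,16));add(357,572,(-54,-8,16))
add(262,548,(-32,9,60));add(363,546,(-32,-9,60))
obs_=np.array(obs);mod_=np.array(mod,float)
def tr(q,P):
    c,s=np.cos(q[2]),np.sin(q[2]); return np.asarray(P)@np.array([[c,s,0],[-s,c,0],[0,0,1]])+[q[0],q[1],0]
res=lambda q:(proj(W,tr(q,mod_),True)-obs_).ravel()
q=least_squares(res,[557,-214,np.radians(144)]).x; print(q,np.degrees(q[2]),res(q).reshape(-1,2).round(2))
im=cv2.imread("pics/w5.png"); big=cv2.resize(im[165:285,267:387],(600,600),interpolation=cv2.INTER_CUBIC)
def draw(P,col):
    for p in proj(W,tr(q,P),True): cv2.circle(big,tuple(np.round(((p-[267,165])+.5)*5-.5).astype(int)),1,col,-1)
th=np.linspace(0,2*np.pi,300)
draw(np.c_[41.5*np.cos(th),41.5*np.sin(th),0*th+28],(0,0,255))
t=np.linspace(-1,1,60)
for z,col in((60,(0,255,0)),):
  for s in(1,-1): draw(np.c_[32*t,0*t+9*s,0*t+z],col);draw(np.c_[0*t+32*s,9*t,0*t+z],col)
for s in(1,-1): draw(np.c_[0*t+54*s,8*t,0*t+16],(255,255,0));draw(np.c_[0*t+54*s,8*t,0*t+10],(255,0,255))
cv2.imwrite("pics/w5f.png",big)
plan((q[0],q[1],33.),np.degrees(q[2])-90)
E
python3 fitl.py
```

```text
[ 560.73909442 -212.79923158    2.53768519] 145.39865085870466 [[-0.45 -0.35]
 [ 0.34 -1.33]
 [-1.2   0.19]
 [ 0.41 -0.07]
 [ 0.13  1.13]
 [ 0.67  0.42]]
t 9.8 pos [ 559.2 -212.8  193.9] yaw_y 52.35 tilt [-0.0076  0.0052 -1.    ] F [-0.31  0.21  0.93] open 93.0
tool cm [-0.271  0.097 16.09 ]
tool rot [-0.0003 -0.0092 -0.0532]
```

View pics/w5f.png

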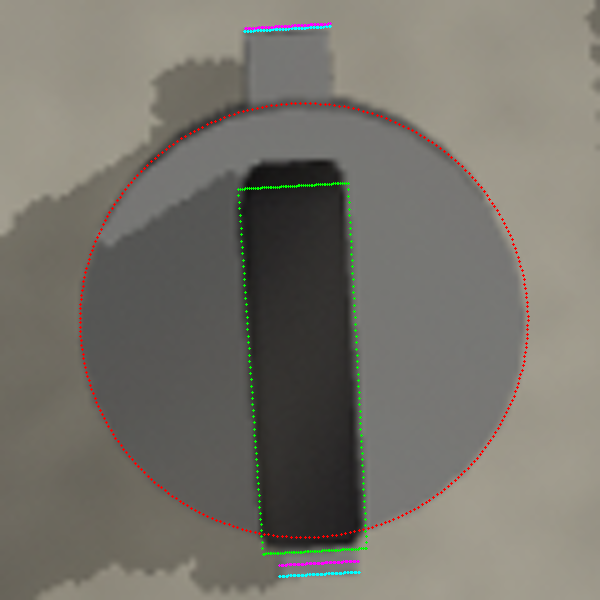

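move_arm:
  translation:
    - [-0.27,0.1,0]
    - [0,0,1]
    - [0,0,3]
    - [0,0,4]
    - [0,0,3]
    - [0,0,0]
    - [0,0,0]
  delta_rot:
    - [0,-0.009,-0.045]
    - [0,0,0]
    - [0,0,0]
    - [0,0,0]
    - [0,0,0]
    - [0,0,0]
    - [0,0,0]
  grip: [-1,-1,-1,-1,-1,-1,-1]

```text
time_s: 10.5
tcp_pos: [562.9, -212.7, 80.4]
eef_rot: [0.933, 2.997, -0.0]
contact_force: [-0.3, -0.8, 0.5]
opening: 93.2
```

```bash
python3 - <<'E'
from h import *
plan((560.7,-212.8,33.5),54.8)
E
```

```text
t 10.5 pos [ 562.9 -212.7   80.4] yaw_y 55.42 tilt [ 0.0028 -0.0011 -1.    ] F [-0.29 -0.82  0.51] open 93.2
tool cm [ 0.189 -0.132  4.691]
tool rot [0.0007 0.0029 0.0108]
```

move_arm:
  translation:
    - [0.19,-0.13,0.5]
    - [0,0,1.5]
    - [0,0,1.5]
    - [0,0,0.4]
    - [0,0,0]
  delta_rot:
    - [0,0.003,0.01]
    - [0,0,0]
    - [0,0,0]
    - [0,0,0]
    - [0,0,0]
  grip: [-1,-1,-1,-1,-1]

```text
time_s: 11.0
tcp_pos: [562.2, -213.4, 42.0]
eef_rot: [0.948, 2.989, 0.0]
contact_force: [-0.5, 0.2, 0.4]
opening: 93.2
```

```bash
python3 - <<'E'
from h import *
plan((560.7,-212.8,33.5),54.8)
E
```

```text
t 11.0 pos [ 562.2 -213.4   42. ] yaw_y 54.8 tilt [ 0.0052 -0.0015 -1.    ] F [-0.53  0.18  0.39] open 93.2
tool cm [ 0.167 -0.037  0.847]
tool rot [0.0017 0.0051 0.0001]
```

move_arm:
  translation:
    - [0.17,-0.04,0.85]
    - [0.08,0,0.3]
    - [0,0,0]
  delta_rot:
    - [0.0015,0.005,0]
    - [0,0.002,0]
    - [0,0,0]
  grip: [-1,-1,-1]

```text
time_s: 11.3
tcp_pos: [560.0, -212.4, 29.8]
eef_rot: [-0.949, -2.993, -0.001]
contact_force: [0.2, -0.3, 0.2]
opening: 93.2
```

```bash
python3 - <<'E'
from h import *
plan((560.7,-212.8,33.5),54.8)
E
```

```text
t 11.3 pos [ 560.  -212.4   29.8] yaw_y 54.81 tilt [-0.0017  0.0013 -1.    ] F [ 0.17 -0.26  0.19] open 93.2
tool cm [-0.08   0.002 -0.373]
tool rot [ 0.0001 -0.0021  0.0002]
```

move_arm:
  translation:
    - [-0.05,0,-0.35]
    - [0,0,0]
    - [0,0,0]
  delta_rot:
    - [0,-0.002,0]
    - [0,0,0]
    - [0,0,0]
  grip: [-0.5,0,0.3]
  force: 35

```text
time_s: 11.6
tcp_pos: [560.8, -212.8, 34.1]
eef_rot: [0.949, 2.994, -0.0]
contact_force: [-0.2, -0.3, 0.1]
opening: 73.4
```

```bash
python3 - <<'E'
from h import *
plan((560.7,-212.8,33.5),54.8)
E
```

```text
t 11.6 pos [ 560.8 -212.8   34.1] yaw_y 54.81 tilt [ 9.e-04 -4.e-04 -1.e+00] F [-0.15 -0.3   0.06] open 73.4
tool cm [ 0.012 -0.005  0.063]
tool rot [0.0002 0.001  0.0002]
```

Perfect position; close.

move_arm:
  translation:
    - [0,0,0]
    - [0,0,0]
    - [0,0,0]
    - [0,0,0]
    - [0,0,0]
    - [0,0,0]
    - [0,0,0]
    - [0,0,0]
  delta_rot:
    - [0,0,0]
    - [0,0,0]
    - [0,0,0]
    - [0,0,0]
    - [0,0,0]
    - [0,0,0]
    - [0,0,0]
    - [0,0,0]
  grip: [0.7,0.9,1,1,1,1,1,1]
  force: 35

```text
time_s: 12.4
tcp_pos: [561.0, -212.9, 34.6]
eef_rot: [0.949, 2.993, -0.0]
contact_force: [-0.3, 0.3, 0.6]
opening: 17.6
```

move_arm:
  translation:
    - [0,0,-0.5]
    - [0,0,-1]
    - [0,0,-2]
    - [0,0,0]
  delta_rot:
    - [0,0,0]
    - [0,0,0]
    - [0,0,0]
    - [0,0,0]
  grip: [1,1,1,1]
  force: 35

```text
time_s: 12.8
tcp_pos: [560.7, -212.8, 71.6]
eef_rot: [0.949, 2.994, -0.0]
contact_force: [0.2, -0.5, -1.8]
opening: 17.5
```

```bash
python3 - <<'E'
from h import *
from rig import imaging
plan((520.2,223,240),78.4)
d=imaging.grab_frame("wrist"); cv2.imwrite("pics/w6.png",d["frame"])
E
```

```text
t 12.8 pos [ 560.7 -212.8   71.6] yaw_y 54.81 tilt [ 8.e-04 -3.e-04 -1.e+00] F [ 0.15 -0.49 -1.82] open 17.5
tool cm [ 28.413  33.282 -16.856]
tool rot [ 0.      0.0008 -0.4117]
```

View pics/w6.png

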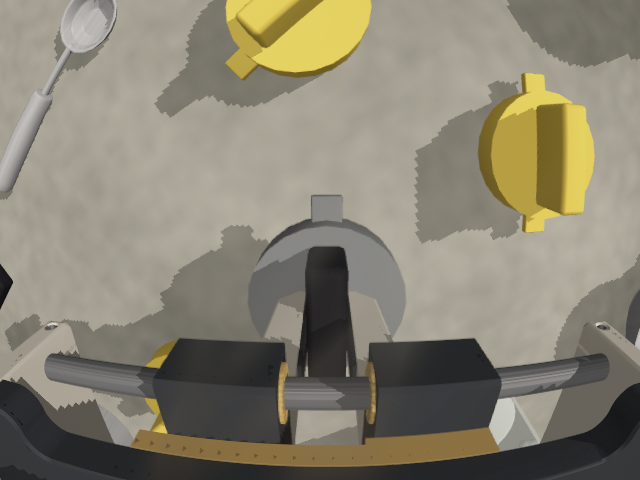

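move_arm:
  translation:
    - [0,0,-4]
    - [0,0,-4]
    - [0,0,-4]
    - [2,2.4,-3]
    - [2.9,3.4,0]
    - [2.9,3.4,0]
    - [2.9,3.4,0]
    - [2.9,3.4,0]
    - [2.9,3.4,0]
    - [2.9,3.4,0]
    - [2.9,3.4,0]
    - [2.9,3.4,0]
    - [1.5,1.8,0]
    - [0,0,0]
  delta_rot:
    - [0,0,0]
    - [0,0,0]
    - [0,0,0]
    - [0,0,0]
    - [0,0,0]
    - [0,0,0]
    - [0,0,0]
    - [0,0,0]
    - [0,0,0]
    - [0,0,0]
    - [0,0,0]
    - [0,0,0]
    - [0,0,0]
    - [0,0,0]
  grip: [1,1,1,1,1,1,1,1,1,1,1,1,1,1]

```text
time_s: 14.25
tcp_pos: [517.9, 213.3, 218.0]
eef_rot: [-0.952, -2.983, 0.001]
contact_force: [0.0, -0.2, -0.8]
opening: 17.8
```

```bash
python3 - <<'E'
from h import *
plan((520.2,223,200),78.4)
E
```

```text
t 14.25 pos [517.9 213.3 218. ] yaw_y 54.61 tilt [-0.0105  0.003  -0.9999] F [ 0.04 -0.2  -0.84] open 17.8
tool cm [0.359 0.928 1.799]
tool rot [-0.0015 -0.0109 -0.4152]
```

move_arm:
  translation:
    - [0,0,0]
    - [0,0,0]
    - [0,0,0]
    - [0,0,0]
    - [0,0,0]
    - [0,0,0]
  delta_rot:
    - [0,-0.01,-0.12]
    - [0,0,-0.12]
    - [0,0,-0.12]
    - [0,0,-0.04]
    - [0,0,0]
    - [0,0,0]
  grip: [1,1,1,1,1,1]

```text
time_s: 14.85
tcp_pos: [516.9, 209.8, 214.0]
eef_rot: [-0.318, -3.119, 0.009]
contact_force: [-0.0, 0.6, -0.7]
opening: 17.7
```

```bash
python3 - <<'E'
from h import *
plan((520.2,223,195),78.4)
E
```

```text
t 14.85 pos [516.9 209.8 214. ] yaw_y 78.36 tilt [-0.0071 -0.0053 -1.    ] F [-0.04  0.57 -0.7 ] open 17.7
tool cm [-0.068  1.367  1.893]
tool rot [-0.0066 -0.0058 -0.0008]
```

move_arm:
  translation:
    - [-0.03,0.8,0.6]
    - [-0.03,0.5,0.6]
    - [0,0.1,0.4]
    - [0,0,0]
  delta_rot:
    - [-0.006,-0.005,0]
    - [0,0,0]
    - [0,0,0]
    - [0,0,0]
  grip: [1,1,1,1]

```text
time_s: 15.25
tcp_pos: [520.5, 224.0, 195.7]
eef_rot: [-0.324, -3.123, 0.001]
contact_force: [-0.3, -0.6, -1.3]
opening: 17.8
```

```bash
python3 - <<'E'
from rig import imaging
from h import *
plan((520.2,223,195),78.4)
d=imaging.grab_frame("wrist"); cv2.imwrite("pics/w7.png",d["frame"]); W=cam(d)
np.save("w7.npy",np.r_[d["fx"],d["fy"],d["cx"],d["cy"],d["xyz"],d["attitude"]])
plan()
for n in ("scene","top"):
    cv2.imwrite(f"pics/{n}7.png",imaging.grab_frame(n)["frame"])
cv2.imwrite("pics/w7c.png",cv2.resize(d["frame"][120:400,180:480],(750,700))[:600])
E
```

```text
t 15.25 pos [520.5 224.  195.7] yaw_y 78.15 tilt [-1.4e-03 -3.0e-04 -1.0e+00] F [-0.3  -0.56 -1.28] open 17.8
tool cm [ 0.004 -0.104  0.072]
tool rot [-0.0006 -0.0013 -0.0043]
t 15.3 pos [520.5 224.  196. ] yaw_y 78.16 tilt [-1.2e-03 -3.0e-04 -1.0e+00] F [ 0.61  0.18 -1.91] open 17.8
```

View pics/w7c.png

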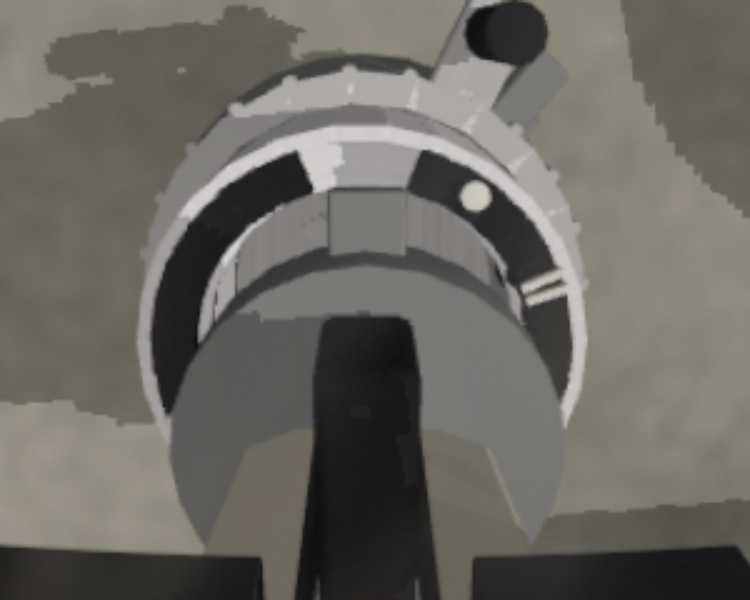

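View pics/scene7.png

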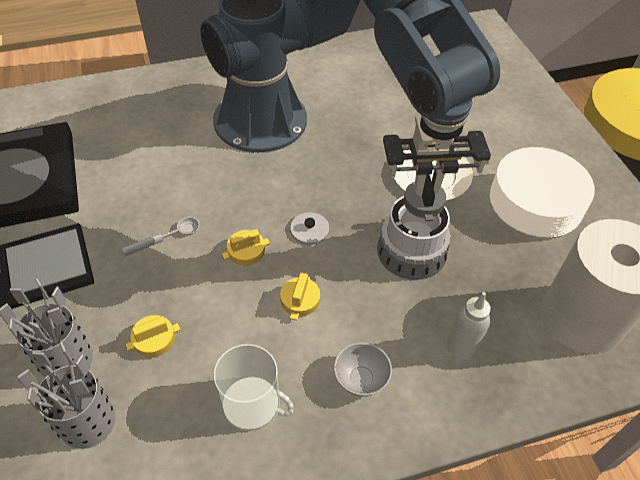

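```bash
python3 - <<'E'
from h import *
v=np.load("w7.npy"); W=(*v[:4],v[4:7],R.from_rotvec(v[7:]))
px=lambda x,y:(180+(x+.5)/2.5-.5,120+(y+.5)/2.5-.5)
a=onz(W,px(329,188),171.4,True);b=onz(W,px(405,188),171.4,True);m=(a+b)/2
yaw=np.arctan2(*(b-a)[1::-1]); print("lug",m,np.hypot(*(a-b)[:2]),np.degrees(yaw))
tx=np.radians(78.15+90); e=m[:2]-54*np.array([np.cos(tx),np.sin(tx)]); print("lid c",e)
q=(520.2,223,-.202)
for r_,an,z in((52.5,np.pi-.6,128),(52.5,np.pi-1.2,126)):
    P=(q[0]+r_*np.cos(an+q[2]),q[1]+r_*np.sin(an+q[2]),z); print(proj(W,P,True))
print(px(475,196),px(545,287))
# side edges of disc at top z 28 -> widest
E
```

```text
lug [468.63444325 235.43218586 171.4       ] 15.754831269442809 78.17212071962895
lid c [521.48362547 224.34327524]
[[370.08526843 198.84155305]]
[[397.46971897 234.53919283]]
(369.7, 198.1) (397.7, 234.5)
```

move_arm:
  translation:
    - [0,-0.1,0.8]
    - [0,0,1]
    - [0,0,1]
    - [0,0,0]
  delta_rot:
    - [0,0,-0.004]
    - [0,0,0]
    - [0,0,0]
    - [0,0,0]
  grip: [1,1,1,1]

```text
time_s: 15.8
tcp_pos: [520.5, 222.5, 166.3]
eef_rot: [0.318, 3.125, 0.0]
contact_force: [-0.1, -0.0, -0.9]
opening: 17.5
```

```bash
python3 - <<'E'
from h import *
plan((519.8,222.8,134.6),78.4)
E
```

```text
t 15.8 pos [520.5 222.5 166.3] yaw_y 78.38 tilt [ 2.e-04  1.e-04 -1.e+00] F [-0.1  -0.01 -0.88] open 17.5
tool cm [0.076 0.015 3.175]
tool rot [ 0.0001  0.0002 -0.0003]
```

move_arm:
  translation:
    - [0.05,0.02,0.6]
    - [0,0,0.6]
    - [0,0,0.4]
    - [0,0,0]
  delta_rot:
    - [0,0,0]
    - [0,0,0]
    - [0,0,0]
    - [0,0,0]
  grip: [1,1,1,1]

```text
time_s: 16.2
tcp_pos: [520.0, 222.8, 148.6]
eef_rot: [-0.318, -3.125, 0.0]
contact_force: [0.1, 1.3, -1.1]
opening: 17.8
```

```bash
python3 - <<'E'
from h import *
plan((519.8,222.8,134.6),78.4)
E
```

```text
t 16.2 pos [520.  222.8 148.6] yaw_y 78.38 tilt [-3.e-04 -1.e-04 -1.e+00] F [ 0.1   1.26 -1.14] open 17.8
tool cm [ 1.600e-02 -1.000e-03  1.401e+00]
tool rot [-0.0001 -0.0003 -0.0004]
```

move_arm:
  translation:
    - [0.01,0,0.4]
    - [0,0,0.4]
    - [0,0,0.2]
    - [0,0,0]
  delta_rot:
    - [0,0,0]
    - [0,0,0]
    - [0,0,0]
    - [0,0,0]
  grip: [1,1,1,1]

```text
time_s: 16.6
tcp_pos: [520.1, 222.9, 138.1]
eef_rot: [0.318, 3.125, 0.0]
contact_force: [-0.1, 0.7, -0.6]
opening: 17.8
```

```bash
python3 - <<'E'
from h import *
plan((519.8,222.8,134.6),78.4)
E
```

```text
t 16.6 pos [520.1 222.9 138.1] yaw_y 78.38 tilt [ 4.e-04  2.e-04 -1.e+00] F [-0.11  0.73 -0.56] open 17.8
tool cm [ 0.029 -0.016  0.349]
tool rot [ 0.0002  0.0003 -0.0004]
```

move_arm:
  translation:
    - [0.02,0,0.25]
    - [0,0,0.15]
    - [0,0,0]
  delta_rot:
    - [0,0,0]
    - [0,0,0]
    - [0,0,0]
  grip: [1,1,1]

```text
time_s: 16.9
tcp_pos: [520.1, 223.0, 134.6]
eef_rot: [0.318, 3.124, 0.001]
contact_force: [-0.4, 0.6, -1.1]
opening: 17.6
```

```bash
python3 - <<'E'
from h import *
plan((519.8,222.8,134.6),78.4)
E
```

```text
t 16.9 pos [520.1 223.  134.6] yaw_y 78.38 tilt [ 1.e-03  4.e-04 -1.e+00] F [-0.42  0.62 -1.1 ] open 17.6
tool cm [ 0.021 -0.03   0.002]
tool rot [ 0.0006  0.0009 -0.0003]
```

move_arm:
  translation:
    - [0,0,0.1]
    - [0,0,0.1]
    - [0,0,0]
  delta_rot:
    - [0,0,0]
    - [0,0,0]
    - [0,0,0]
  grip: [1,1,1]

```text
time_s: 17.2
tcp_pos: [520.2, 223.1, 134.8]
eef_rot: [0.317, 3.124, 0.001]
contact_force: [0.8, -0.1, -1.4]
opening: 17.7
```

```bash
python3 - <<'E'
from h import *
from rig import imaging
plan((519.8,222.8,134.6),78.4)
d=imaging.grab_frame("wrist"); cv2.imwrite("pics/w8.png",cv2.resize(d["frame"][120:400,180:480],(640,597)))
s=imaging.grab_frame("scene")["frame"]; cv2.imwrite("pics/s8.png",cv2.resize(s[120:290,350:520],(595,595),interpolation=cv2.INTER_CUBIC))
E
```

```text
t 17.2 pos [520.2 223.1 134.8] yaw_y 78.39 tilt [ 2.e-03  6.e-04 -1.e+00] F [ 0.81 -0.14 -1.44] open 17.7
tool cm [ 0.036 -0.041  0.02 ]
tool rot [ 0.001   0.0019 -0.0001]
```

View pics/w8.png

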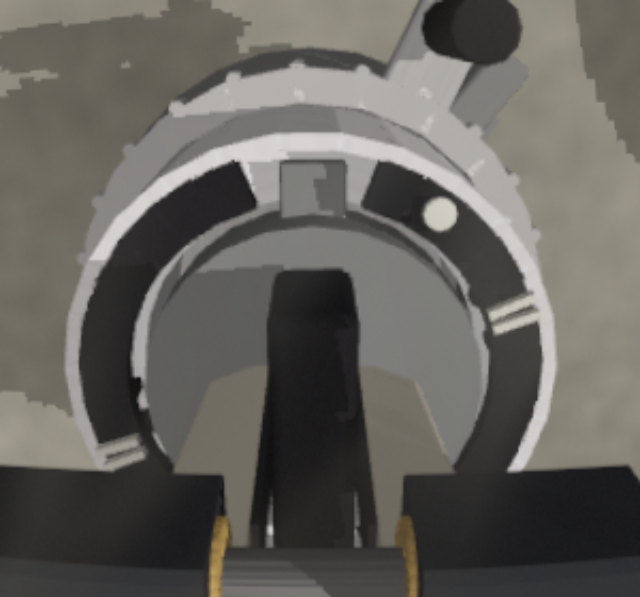

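View pics/s8.png

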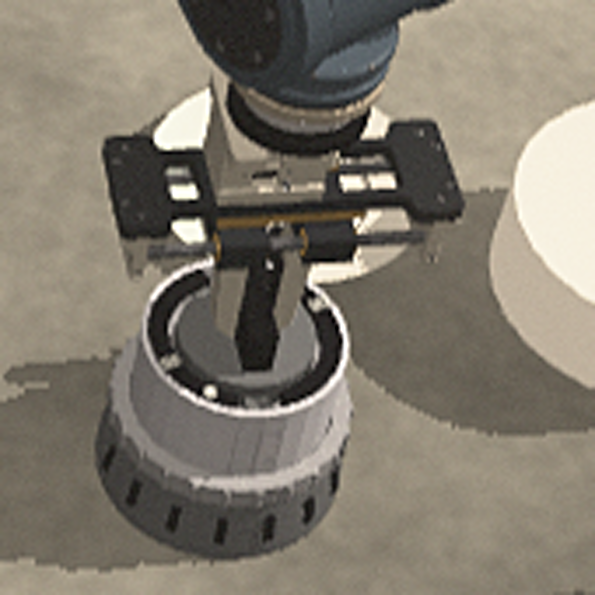

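move_arm:
  translation:
    - [0.02,-0.03,0.2]
    - [0,0,0.2]
  delta_rot:
    - [0,0.001,0]
    - [0,0,0]
  grip: [1,1]

```text
time_s: 17.5
tcp_pos: [520.4, 223.2, 134.4]
eef_rot: [0.317, 3.123, 0.002]
contact_force: [-12.9, -5.3, 27.4]
opening: 17.4
```

```bash
python3 - <<'E'
from h import *
plan((519.8,222.8,134.6),78.4)
E
```

```text
t 17.5 pos [520.4 223.2 134.4] yaw_y 78.41 tilt [ 0.0023  0.0013 -1.    ] F [-12.87  -5.29  27.44] open 17.4
tool cm [ 0.046 -0.054 -0.018]
tool rot [0.0018 0.002  0.0001]
```

move_arm:
  translation:
    - [0.03,-0.04,0]
    - [0,0,0.03]
    - [0,0,0.03]
    - [0,0,0.03]
  delta_rot:
    - [0,0.001,0]
    - [0,0,0]
    - [0,0,0.08]
    - [0,0,0.08]
  grip: [1,1,1,1]
  force: 45

```text
time_s: 17.9
tcp_pos: [520.7, 223.1, 134.5]
eef_rot: [0.57, 3.086, 0.004]
contact_force: [-1.4, -0.4, 8.3]
opening: 17.6
```

```bash
python3 - <<'E'
from h import *
plan((519.8,222.8,134.4),44)
from rig import r; print(r.sense()["moment"])
E
```

```text
t 17.9 pos [520.7 223.1 134.5] yaw_y 69.07 tilt [ 0.0036  0.002  -1.    ] F [-1.35 -0.45  8.26] open 17.6
tool cm [ 0.078 -0.061  0.01 ]
tool rot [0.0037 0.0019 0.4376]
[-0.14390128  0.37827544  0.34036848]
```

move_arm:
  translation:
    - [0.03,-0.03,0.03]
    - [0.03,0,0.03]
    - [0,0,0.02]
  delta_rot:
    - [0.002,0.001,0.08]
    - [0,0,0.08]
    - [0,0,0.06]
  grip: [1,1,1]
  force: 45

```text
time_s: 18.2
tcp_pos: [521.0, 223.1, 134.5]
eef_rot: [0.918, 3.001, 0.002]
contact_force: [-2.3, -1.8, 5.5]
opening: 17.7
```

```bash
python3 - <<'E'
from h import *
plan((519.8,222.8,134.4),44)
from rig import r; print(r.sense()["moment"])
E
```

```text
t 18.2 pos [521.  223.1 134.5] yaw_y 55.98 tilt [ 3.9e-03  4.0e-04 -1.0e+00] F [-2.26 -1.76  5.49] open 17.7
tool cm [ 0.082 -0.092  0.013]
tool rot [0.0028 0.0027 0.2091]
[-0.25885586  0.50238095  0.26268875]
```

move_arm:
  translation:
    - [0.05,-0.05,0.03]
    - [0.03,-0.03,0.03]
    - [0,0,0.02]
    - [0,0,0.02]
  delta_rot:
    - [0.002,0.002,0.07]
    - [0,0,0.07]
    - [0,0,0.03]
    - [0,0,0]
  grip: [1,1,1,1]
  force: 45

```text
time_s: 18.6
tcp_pos: [520.8, 222.9, 134.5]
eef_rot: [1.18, 2.908, 0.001]
contact_force: [-3.1, 0.1, 5.9]
opening: 17.6
```

```bash
python3 - <<'E'
from h import *
from rig import imaging,r
plan((519.8,222.8,134.4),44)
print(r.sense()["moment"])
d=imaging.grab_frame("wrist"); cv2.imwrite("pics/w9.png",cv2.resize(d["frame"][120:400,180:480],(640,597)))
np.save("w9.npy",np.r_[d["fx"],d["fy"],d["cx"],d["cy"],d["xyz"],d["attitude"]])
cv2.imwrite("pics/w9raw.png",d["frame"])
plan((519.8,222.8,134.4),44)
E
```

```text
t 18.6 pos [520.8 222.9 134.5] yaw_y 45.82 tilt [ 3.1e-03 -7.0e-04 -1.0e+00] F [-3.06  0.08  5.88] open 17.6
tool cm [ 0.07  -0.078  0.013]
tool rot [0.0017 0.0027 0.0317]
[-0.15958256  0.64811049  0.24837711]
t 18.65 pos [520.9 222.8 134.5] yaw_y 45.84 tilt [ 3.1e-03 -7.0e-04 -1.0e+00] F [-2.89 -1.12  5.75] open 17.8
tool cm [ 0.074 -0.075  0.014]
tool rot [0.0017 0.0026 0.0322]
```

View pics/w9.png

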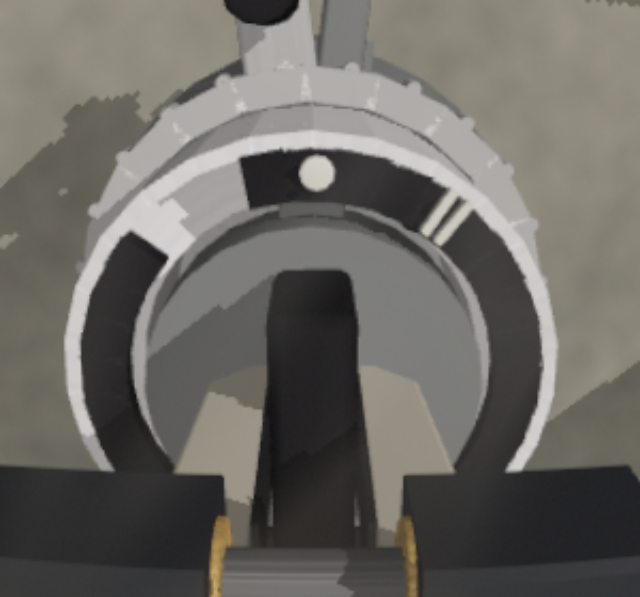

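move_arm:
  translation:
    - [0.02,-0.02,0.03]
    - [0,0,0.02]
    - [0,0,0.02]
  delta_rot:
    - [0,0,0.03]
    - [0,0,0]
    - [0,0,0]
  grip: [1,1,1]
  force: 45

```text
time_s: 18.95
tcp_pos: [520.8, 222.8, 134.5]
eef_rot: [1.223, 2.89, 0.001]
contact_force: [-3.4, -1.1, 6.7]
opening: 18.2
```

```bash
python3 - <<'E'
from h import *
from rig import imaging,r
plan((519.8,222.8,134.4),44)
print(r.sense()["moment"],r.sense()["qd"].round(3))
for n in("top","scene"): cv2.imwrite(f"pics/{n}9.png",imaging.grab_frame(n)["frame"])
plan()
a=cv2.imread("pics/top9.png");b=cv2.imread("pics/top0.png")
cv2.imwrite("pics/cmp9.png",np.vstack([a[60:360],b[60:360]]))
E
```

```text
t 18.95 pos [520.8 222.8 134.5] yaw_y 44.13 tilt [ 0.0033 -0.001  -1.    ] F [-3.42 -1.08  6.73] open 18.2
tool cm [ 0.068 -0.075  0.009]
tool rot [0.0017 0.0031 0.0023]
[-0.22544481  0.5819682   0.15814723] [ 0.    -0.001 -0.001 -0.001  0.001  0.004]
t 19.05 pos [520.8 222.8 134.5] yaw_y 44.13 tilt [ 0.0035 -0.001  -1.    ] F [-2.25 -0.54  6.51] open 18.1
```

View pics/cmp9.png

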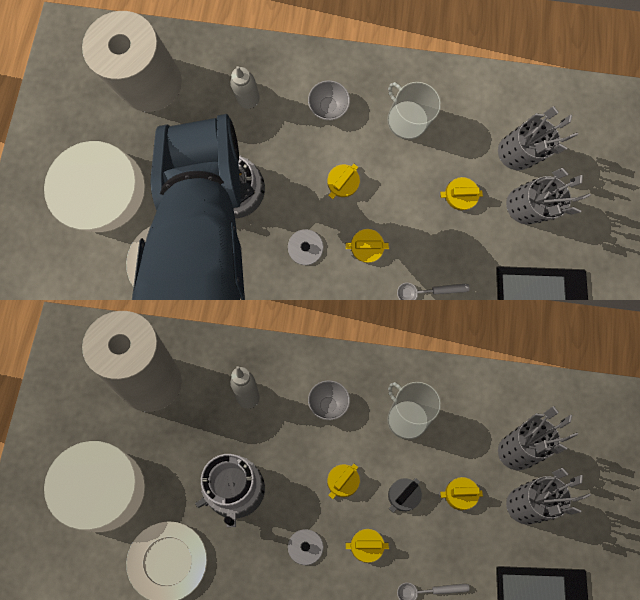

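View pics/scene9.png

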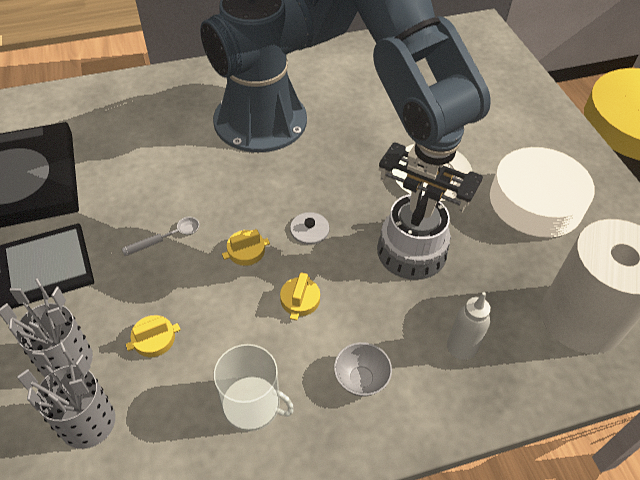

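Nothing else has moved, and the lid is seated, gripped, still and at the pips. Handing in.

```bash
python3 - <<'E'
from rig import r
print(r.job_done())
from h import plan; plan()
E
```

```text
the job is handed in; nothing more can be done
None
the job is handed in; nothing more can be done
```

I handed the job in at about 19 s of the 64 s allowed, with the arm still gripping the lid at the half-way pips.

- **Collar:** I turned it by its post about 0.8 rad clockwise until it met its stop, with about 30 N pushing back. The wrist camera afterwards showed the tab beside the horn.
- **Lid:** I took the grey lid with the black bar and lowered it through the notches. It seated firmly, and the TCP height at contact matched the nominal seat to within about 0.2 mm. By the camera measurements it is about 1–1.5 mm off the mill's centre.
- **Twist:** I turned the lid clockwise about 34°, and the lock click was not reached. The final tool angle was 44.1° against a target of 44.0°. A wrist picture taken 1.7° earlier showed the bar already pointing at the pip.
- **Last readings:** The arm was still, pressing down about 6.5 N. The fingers were set to 45 N on the bar, with the opening at 18 mm.
- **Bystanders:** They looked unmoved in before-and-after pictures from the top and scene cameras. The plate is partly hidden by the arm in both, so I could not check it fully.

None of the checks failed. The collar and pulse-ring angles cannot be read directly, so those two rest on the pictures and the tool angle.

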